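Point out the seasonings on the covered hob

TASK

I am about to season the food and cannot tell the containers on the hob cover apart: show me, one after the other, the red-and-white salt drum, then the brown wooden pepper mill, then the small spice jar with the black cap. Point at each by bringing the fingertips a few centimetres (2 to 5) above the middle of its top and staying there for at least two seconds, without touching, moving or picking up anything. Go from one to the next well above all the things, so that you point at no other, and finish with the hand drawn back at least a hand's breadth (10 cm) from all of them.

Things in the scene. Friction and masses are not known exactly. Their poses are not given: they have to be found in the camera images.
- salt_drum_top (a point): red-and-white salt drum: white and red round drum with a red shaker lid, 55 mm across, 111 mm tall; the point is the centre of its top, z up along its axis. Stands loose on the board
- mill_top (a point): pepper mill: turned dark brown wooden mill with a small metal button on top, 58 mm across, 150 mm tall (the button is 12 mm across); the point is the centre of its top, z up along its axis. Stands loose on the board
- black_cap_jar_top (a point): spice jar with the black cap: small jar, red-brown body with a dark red band, gold-edged label, broad black cap, 43 mm across, 115 mm tall; the only thing on the board with a black cap; the point is the centre of its top, z up along its axis. Stands loose on the board
- cream_cap_jar_top (a point): bystander: small dark brown jar with a cream-white cap, 45 mm across, 92 mm tall; the point is the centre of its top, z up along its axis. Stands loose on the board
- blue_cap_bottle_top (a point): bystander: squat white bottle with a pale blue cap, 55 mm across, 96 mm tall; the point is the centre of its top, z up along its axis. Stands loose on the board
- green_lid_jar_top (a point): bystander: small clear jar of toothpicks with a green lid, 45 mm across, 87 mm tall; the point is the centre of its top, z up along its axis. Stands loose on the board
- pot_top (a point): bystander: white foil-topped yoghurt pot, 72 mm across, 71 mm tall; the point is the centre of its top, z up along its axis. Stands loose on the board
- grey_lid_jar_top (a point): bystander: glass jar with a pale grey lid, 74 mm across, 126 mm tall; the point is the centre of its top, z up along its axis. Stands loose on the board
- cover_board: pale wooden hob cover board, fixed, 500 (x) by 540 mm (y), top 18 mm above its origin (centre of its underside); low rails and handles at left and right (at most 30 mm high). The eight loose things stand on it in two rough rows, 95 mm or more between centres, places mixed anew each time. Fixed along its far edge, x over 0.67: oil bottle and pasta jar (240 mm tall), tea box, upturned cup

How it is judged:
On the way, in this order (a step that is already met when the one before it is completed fails the run):
1. fingertips just above the red-and-white salt drum for two seconds (horizontal distance between the grasp point and salt_drum_top below 0.025 m and z of the grasp point in the frame of salt_drum_top between 0.015 and 0.09 m), for 2 s.
2. fingertips just above the wooden pepper mill for two seconds (horizontal distance between the grasp point and mill_top below 0.025 m and z of the grasp point in the frame of mill_top between 0.015 and 0.09 m), for 2 s.
3. fingertips just above the spice jar with the black cap for two seconds (horizontal distance between the grasp point and black_cap_jar_top below 0.025 m and z of the grasp point in the frame of black_cap_jar_top between 0.015 and 0.09 m), for 2 s.
At the end, for the whole second after the job is handed in: All eight things stand upright within 8 mm of where they were, and the grasp point is over 100 mm from every top's centre. Each pointing: grasp point within 25 mm sideways of the top's centre and 15 to 90 mm above it (the fingertips reach some 20 mm farther) for 2 s (distance of each of salt_drum_top, mill_top, black_cap_jar_top, cream_cap_jar_top, blue_cap_bottle_top, green_lid_jar_top, pot_top, grey_lid_jar_top from where it was at the start of the episode below 0.008 m and angle between each of salt_drum_top, mill_top, black_cap_jar_top, cream_cap_jar_top, blue_cap_bottle_top, green_lid_jar_top, pot_top, grey_lid_jar_top's own z axis and vertical below 0.1 rad and distance between the grasp point and salt_drum_top above 0.1 m and distance between the grasp point and mill_top above 0.1 m and distance between the grasp point and black_cap_jar_top above 0.1 m and distance between the grasp point and cream_cap_jar_top above 0.1 m and distance between the grasp point and blue_cap_bottle_top above 0.1 m and distance between the grasp point and green_lid_jar_top above 0.1 m and distance between the grasp point and pot_top above 0.1 m and distance between the grasp point and grey_lid_jar_top above 0.1 m); the robot touches nothing.
It fails at once if the robot touches something (contact force between any of the fingers, the arm and anything else above 0.3 N).
It fails at once if a thing on the board is moved or lifted (more than 8 mm) (distance of any of salt_drum_top, mill_top, black_cap_jar_top, cream_cap_jar_top, blue_cap_bottle_top, green_lid_jar_top, pot_top, grey_lid_jar_top from where it was at the start of the episode above 0.008 m).
It fails at once if a thing that was not named is pointed at (grasp point within 25 mm sideways of the centre of its top and less than 60 mm above it) ((horizontal distance between the grasp point and cream_cap_jar_top below 0.025 m and z of the grasp point in the frame of cream_cap_jar_top below 0.06 m) or (horizontal distance between the grasp point and blue_cap_bottle_top below 0.025 m and z of the grasp point in the frame of blue_cap_bottle_top below 0.06 m) or (horizontal distance between the grasp point and green_lid_jar_top below 0.025 m and z of the grasp point in the frame of green_lid_jar_top below 0.06 m) or (horizontal distance between the grasp point and pot_top below 0.025 m and z of the grasp point in the frame of pot_top below 0.06 m) or (horizontal distance between the grasp point and grey_lid_jar_top below 0.025 m and z of the grasp point in the frame of grey_lid_jar_top below 0.06 m)).
It also fails if it takes over 51 s, if anything falls off the work surface, if the arm or the gripper's body presses on something with over 40 N, if the wrist force passes 120 N, or if a joint passes its speed limit or range.

ROBOT

A 6-joint arm with a two-finger parallel gripper is mounted at the origin on a cart in front of the work surface, level with it; the furniture and walls round the work are solid. World frame = base frame: x ahead of the robot, y to its left, z up, the work surface at z = 0. Lengths are in m, angles in rad, forces in N, time in s.
With the tool pointing down it reaches from about 0.3 to 0.875 m from the base axis. Payload 6.4 kg.
Tool frame: the origin (TCP) lies on the centre line of the jaws, within the pads' length; the fingertips stand 11 mm ahead of it and the grasp point (between the pads) lies 8 mm behind it; x points along the fingers, y is the direction in which the jaws open and shut, and the axes are right-handed (so a half turn about x gives the same grasp; the last joint's range is limited). The gripper opens to 85 mm and grips with 20 to 120 N. Pads are 22 mm wide; open, the fingers measure 114 mm over their backs; the gripper's body (76 mm by 85 mm) begins 54 mm behind the grasp point. The pads swing forward as they close: fully open they stand 13 mm farther back than shut.
Start: joints at [0.91, 0.181, 1.607, -0, 1.354, -0.206], TCP at [0.253, 0.517, 0.242] pointing down, gripper open.
Joint ranges: [-2.99, 2.99], [-0.89, 2.07], [0.3, 2.58], [-1.14, 4.28], [0, 2.63], [-3.12, 3.12]. Speed limits (rad/s): [2.57, 2.57, 3.01, 3.14, 3.14, 3.14].

INTERFACE

Orientations are given as a unit quaternion [w, x, y, z].
In Python, from bench import ctrl, camera, hand_in gives the robot as it stands. The module is installed in compiled form; this text tells all that it offers.
- The arm moves only by the tool drive_tool, never from a script. Its argument "increments" is a list of rows, each a list of 7 numbers: the shift along the tool's x, y, z in m, then the turn, a rotation vector about the tool's x, y, z in degrees, then the gripper's target within -1 to 1 (fully open at 1, half-way at 0, shut at -1). In form: [[dx, dy, dz, rx, ry, rz, claw], ...]. A call has 1 to 10 rows; each row shifts and turns the commanded pose from where the row before left it, along the tool's axes as they then stand; what a row does not reach is not made up. A row lasts 1/8 s, in which the tool goes at most 62.5 mm and 10.7 degrees, less where a joint would pass 70% of its speed; a pose out of reach is approached as far as the arm can. A call is refused whole if a number of a shift passes 0.0625 or a number of a turn 10.7, either way. A call with a gripper value outside its range is refused whole. The fingers move at their own pace and stop on an object; the grip force is fixed at half the most. Time passes only in rows, so rows that do not move let the fingers close. It gives the time, the measured TCP pose, the force and the opening at its end, in the units of the state.
- ctrl.get_obs(): the state, without advancing time (a new reading comes with each control period).
- camera(name): name is "scene" or "top"; returns a dict with "img" (420x560x3 uint8, red, green, blue), "depth" (420x560 float32, m along the optical axis (not along the pixel's ray), 0 where there is no reading), "fx", "fy", "cx", "cy" (pixels), "k1" (the pictures are not rectified: a ray, as slopes to the right and down, at radius r is drawn at 1 + k1 r^2 times it, then the intrinsics apply), "world_from_camera" (4x4, takes a point from camera to world coordinates). Camera axes: x right, y down, z forward; pixel columns grow to the right and rows downward; lengths in m; the calibration is good to about 2 mm. A picture is of the moment at which its call begins.
- hand_in(): hands the job in, once; it reports no verdict.
The state is a dict: "time_s": time; "q": joint angles; "dq": joint speeds; "joint_efforts": joint torques, N m; "eef_pos": TCP position; "eef_rot": TCP orientation; "wrist_force": force on the tool from outside, world axes, zero at the start; "torque": the same for the moment, N m; "opening": opening from 0.0 (shut) to 1.0 (fully open).
Only numpy, scipy, OpenCV 4.12 (cv2) and the standard library are available. Lean on these libraries where they do the work, as an engineer would, in place of code of your own. Each camera call takes 0.05 s, during which the arm holds its last target.

## Working session

There is one attempt and no reset: what is moved stays moved. The work goes in short steps, Python scripts to look and compute and a tool call to move; the robot and the scene stay as the last step left them, time stands still between calls to the robot, and variables do not carry over. Pictures are saved under pics/ and viewed, and the job is handed in when it is done.

Besides the shell and the picture viewer there is one more tool, called by a JSON object that holds its "fn" and its "kwargs". drive_tool: Moves the arm, as the interface text tells. Its arguments: {"type":"object","properties":{"increments":{"type":"array","items":{"type":"array","items":{"type":"number"}}}},"required":["increments"]}

```bash
mkdir -p pics
python3 - <<'E'
from bench import ctrl,camera
import cv2,numpy as np,pickle
o=ctrl.get_obs();print({k:np.round(o[k],3).tolist() for k in ('time_s','q','eef_pos','eef_rot','opening')})
for n in("scene","top"):
    c=camera(n);pickle.dump(c,open(n+'.pkl','wb'));cv2.imwrite(f'pics/{n}0.png',cv2.resize(c['img'][:,:,::-1],(784,588)))
    print(n,[c[k] for k in('fx','fy','cx','cy','k1')],c['world_from_camera'].round(3).tolist())
E
```

```text
{'time_s': 0.0, 'q': [0.91, 0.182, 1.608, -0.0, 1.354, -0.206], 'eef_pos': [0.252, 0.516, 0.241], 'eef_rot': [0.689, 0.159, 0.689, -0.16], 'opening': 0.997}
scene [495.0382013010818, 495.0382013010818, 280.21823633154133, 210.37228471893374, -0.13130939788106544] [[-0.764, -0.501, 0.408, 0.167], [-0.645, 0.575, -0.503, 0.386], [0.018, -0.647, -0.762, 0.773], [0.0, 0.0, 0.0, 1.0]]
top [450.6834725430554, 450.6834725430554, 279.5165214576198, 210.0604645772926, -0.12007804865651407] [[0.018, -0.998, 0.058, 0.44], [-1.0, -0.018, -0.002, -0.066], [0.003, -0.058, -0.998, 1.022], [0.0, 0.0, 0.0, 1.0]]
```

View pics/scene0.png

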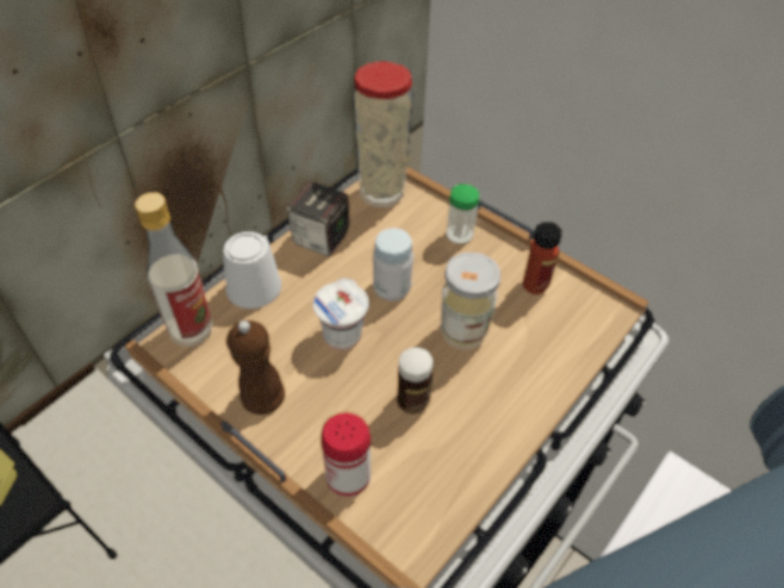

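View pics/top0.png

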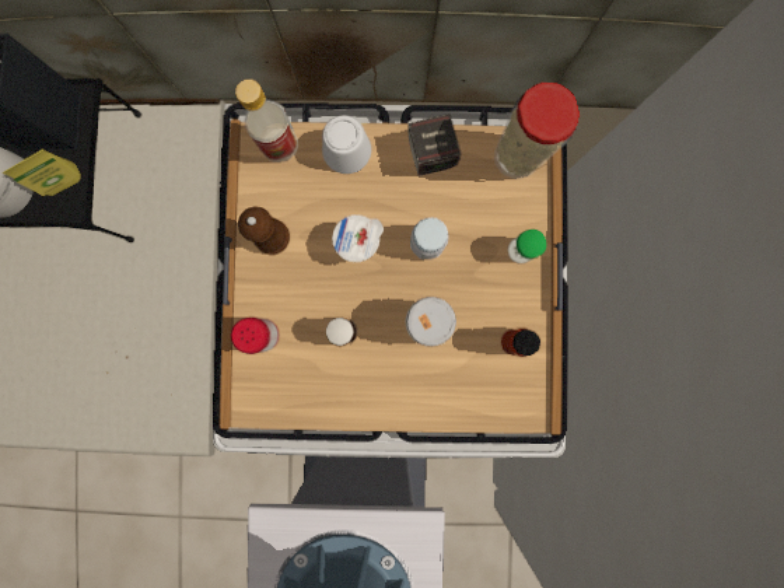

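The scene view (784 px wide) shows all eight things. In the top view at the same scale, the salt drum's red lid is at (251,335), the mill's button at (252,221) and the black cap at (527,342). The bystanders are cream (340,331), grey lid (431,322), blue (430,237), pot (357,238) and green (531,243).

```bash
cat > h.py <<'E'
import pickle,numpy as np,cv2
C={n:pickle.load(open(n+'.pkl','rb')) for n in('scene','top')}
def ray(c,u,v):
    K=np.array([[c['fx'],0,c['cx']],[0,c['fy'],c['cy']],[0,0,1]])
    p=cv2.undistortPoints(np.array([[[u,v]]],float),K,np.array([c['k1'],0,0,0.]))[0,0]
    T=c['world_from_camera'];return T[:3,3],T[:3,:3]@np.array([p[0],p[1],1.])
def dep(c,u,v):
    o,d=ray(c,u,v);z=c['depth'][int(v)-1:int(v)+2,int(u)-1:int(u)+2];return o+d*np.median(z)
def plane(c,u,v,z):
    o,d=ray(c,u,v);return o+d*(z-o[2])/d[2]
def tri(a,b):
    (o,d),(p,e)=a,b;A=np.stack([d,-e],1);s=np.linalg.lstsq(A,p-o,rcond=None)[0]
    P,Q=o+d*s[0],p+e*s[1];return (P+Q)/2,np.linalg.norm(P-Q)
E
python3 - <<'E'
from h import *
t,s=C['top'],C['scene']
for q in[(300,380),(480,200),(400,400),(310,270)]:print('board',dep(t,q[0]/1.4,q[1]/1.4).round(3))
T={'salt':(251,335,.111,346,431),'mill':(252,221,.150,244,327),'black':(527,342,.115,547,233),'cream':(340,331,.092,415,362),'blue':(430,233,.096,394,242),'green':(531,243,.087,464,195),'pot':(357,238,.071,341,302),'grey':(431,322,.126,473,272)}
zb=np.median([dep(t,q[0]/1.4,q[1]/1.4)[2] for q in[(300,380),(480,200),(400,400),(310,270)]])
for k,(u,v,h,a,b) in T.items():
    u,v,a,b=[x/1.4 for x in(u,v,a,b)]
    print(k,'depth',dep(t,u,v).round(3),'plane',plane(t,u,v,zb+h).round(3),'scene',plane(s,a,b,zb+h).round(3),'tri',tri(ray(t,u,v),ray(s,a,b))[0].round(3))
for n,q in dict(oil=(250,92),pasta=(547,112),tea=(433,140),cup=(345,133),rackobj=(40,175),rack=(40,90),white=(8,190)).items():print(n,dep(t,q[0]/1.4,q[1]/1.4).round(3))
# all points map: tall
im=t['img'];crop=cv2.resize(im[140:270,150:400,::-1],None,fx=3.2,fy=3.2,interpolation=cv2.INTER_CUBIC);cv2.imwrite('pics/crop.png',crop[:600,:800])
E
```

```text
board [0.359 0.075 0.017]
board [ 0.653 -0.209  0.018]
board [ 0.331 -0.085  0.019]
board [0.535 0.063 0.018]
salt depth [0.43  0.131 0.128] plane [0.43  0.13  0.129] scene [0.427 0.136 0.129] tri [0.43  0.133 0.119]
mill depth [0.587 0.126 0.167] plane [0.587 0.125 0.168] scene [0.584 0.13  0.168] tri [0.588 0.127 0.161]
black depth [ 0.427 -0.261  0.133] plane [ 0.427 -0.261  0.133] scene [ 0.424 -0.254  0.133] tri [ 0.427 -0.263  0.123]
cream depth [0.438 0.005 0.109] plane [0.438 0.005 0.11 ] scene [0.436 0.01  0.11 ] tri [0.438 0.006 0.103]
blue depth [ 0.583 -0.123  0.114] plane [ 0.583 -0.123  0.114] scene [ 0.577 -0.121  0.114] tri [ 0.582 -0.124  0.109]
green depth [ 0.572 -0.272  0.105] plane [ 0.572 -0.272  0.105] scene [ 0.568 -0.268  0.105] tri [ 0.573 -0.274  0.098]
pot depth [ 0.577 -0.015  0.088] plane [ 0.577 -0.015  0.089] scene [ 0.575 -0.013  0.089] tri [ 0.578 -0.015  0.084]
grey depth [ 0.453 -0.124  0.144] plane [ 0.453 -0.124  0.144] scene [ 0.452 -0.122  0.144] tri [ 0.453 -0.124  0.142]
oil [0.737 0.115 0.255]
pasta [ 0.724 -0.264  0.239]
tea [ 0.727 -0.126  0.096]
cup [0.733 0.006 0.103]
rackobj [0.648 0.43  0.183]
rack [0.751 0.409 0.238]
white [0.626 0.475 0.188]
```

View pics/crop.png

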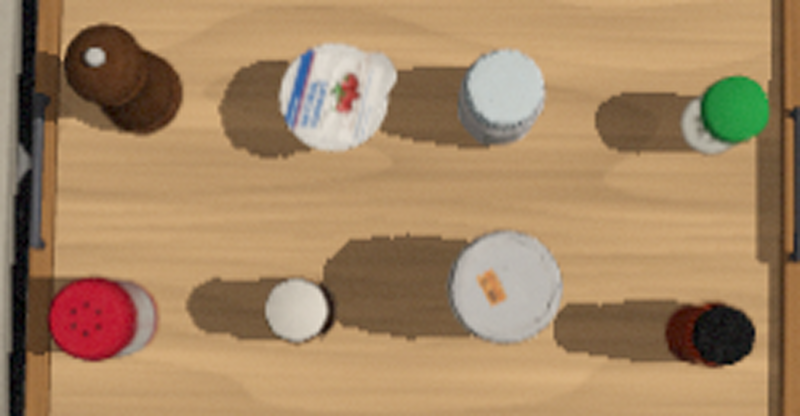

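```bash
cat > w.py <<'E'
import sys,numpy as np
from scipy.spatial.transform import Rotation as R
from bench import ctrl
o=ctrl.get_obs();M=R.from_quat(o['eef_rot'],scalar_first=True).as_matrix()
p=np.array(o['eef_pos']);print('t',round(o['time_s'],2),'p',p.round(4),'open',np.round(o['opening'],2),'q',np.round(o['q'],2),'wf',np.round(o['wrist_force'],1));print(M.round(3))
for a in sys.argv[1:]:
    t=np.array(eval(a));print(a,'tool',(M.T@(t-p)).round(4));p=t
E
python3 w.py "[.253,.517,.3]" "[.429,.132,.3]" "[.429,.132,.177]"
```

```text
t 0.1 p [0.2523 0.5162 0.2415] open 1.0 q [ 0.91  0.18  1.61 -0.    1.35 -0.21] wf [-0.1  0.  -1.3]
[[-0.001  0.439  0.898]
 [-0.001  0.898 -0.439]
 [-1.    -0.002 -0.   ]]
[.253,.517,.3] tool [-0.0585  0.001   0.0003]
[.429,.132,.3] tool [ 3.000e-04 -2.685e-01  3.272e-01]
[.429,.132,.177] tool [0.123  0.0002 0.    ]
```

{"fn": "drive_tool", "kwargs": {"increments": [[-0.015, 0, 0, 0, 0, 0, -1], [-0.015, 0, 0, 0, 0, 0, -1], [-0.015, 0, 0, 0, 0, 0, -1], [-0.015, 0, 0, 0, 0, 0, -1], [0, -0.022, 0.027, 0, 0, 0, -1], [0, -0.022, 0.027, 0, 0, 0, -1], [0, -0.022, 0.027, 0, 0, 0, -1], [0, -0.022, 0.027, 0, 0, 0, -1], [0, -0.022, 0.027, 0, 0, 0, -1], [0, -0.022, 0.027, 0, 0, 0, -1]]}}

```text
time_s: 1.35
eef_pos: [0.3406, 0.3259, 0.3033]
eef_rot: [0.689, 0.16, 0.689, -0.159]
wrist_force: [1.0, 0.7, 0.8]
opening: -0.001
```

{"fn": "drive_tool", "kwargs": {"increments": [[0, -0.022, 0.027, 0, 0, 0, -1], [0, -0.022, 0.027, 0, 0, 0, -1], [0, -0.022, 0.027, 0, 0, 0, -1], [0, -0.022, 0.027, 0, 0, 0, -1], [0, -0.022, 0.027, 0, 0, 0, -1], [0, -0.022, 0.027, 0, 0, 0, -1], [0, 0, 0, 0, 0, 0, -1], [0, 0, 0, 0, 0, 0, -1], [0, 0, 0, 0, 0, 0, -1]]}}

```text
time_s: 2.48
eef_pos: [0.4273, 0.1379, 0.3025]
eef_rot: [0.689, 0.159, 0.689, -0.159]
wrist_force: [0.2, 0.7, 0.4]
opening: 0.0
```

```bash
python3 w.py "[.429,.132,.18]"
python3 - <<'E'
from bench import camera
import cv2
for n in("scene","top"):cv2.imwrite(f'pics/{n}1.png',cv2.resize(camera(n)['img'][:,:,::-1],(784,588)))
E
```

```text
t 2.48 p [0.4273 0.1379 0.3025] open 0.0 q [ 0.05 -0.16  1.83  0.    1.47 -1.07] wf [0.2 0.7 0.4]
[[ 0.     0.438  0.899]
 [ 0.     0.899 -0.438]
 [-1.     0.     0.   ]]
[.429,.132,.18] tool [ 0.1225 -0.0046  0.0041]
```

View pics/scene1.png

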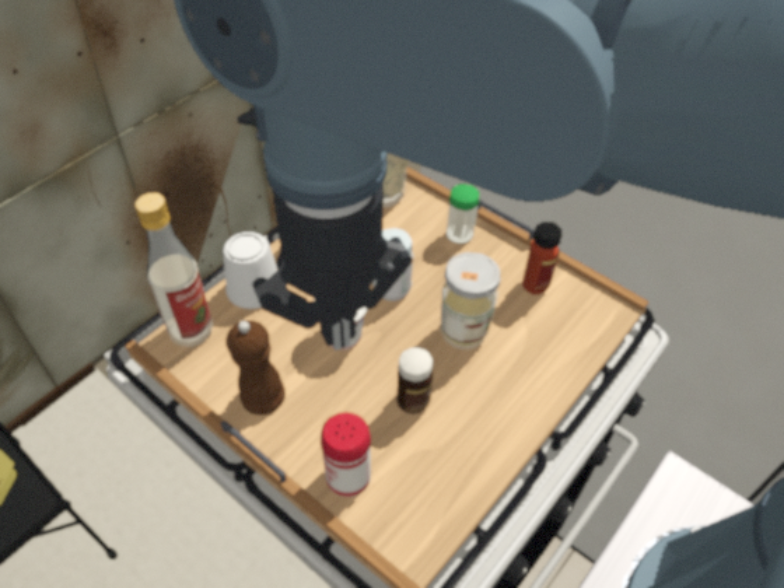

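The scene view shows the shut fingertips at about (342,345), well above the board and in line with the drum. The path down is clear.

{"fn": "drive_tool", "kwargs": {"increments": [[0.015, -0.001, 0.001, 0, 0, 0, -1], [0.015, -0.001, 0.001, 0, 0, 0, -1], [0.015, -0.001, 0.001, 0, 0, 0, -1], [0.015, -0.001, 0.001, 0, 0, 0, -1], [0.015, 0, 0, 0, 0, 0, -1], [0.015, 0, 0, 0, 0, 0, -1], [0.015, 0, 0, 0, 0, 0, -1], [0.01, 0, 0, 0, 0, 0, -1], [0.005, 0, 0, 0, 0, 0, -1], [0, 0, 0, 0, 0, 0, -1]]}}

```text
time_s: 3.82
eef_pos: [0.4295, 0.1318, 0.1821]
eef_rot: [0.689, 0.159, 0.689, -0.159]
wrist_force: [0.1, 0.4, 0.2]
opening: 0.002
```

```bash
python3 w.py
python3 - <<'E'
from bench import camera
import cv2
for n in("scene","top"):cv2.imwrite(f'pics/{n}2.png',cv2.resize(camera(n)['img'][:,:,::-1],(784,588)))
E
```

```text
t 3.83 p [0.4295 0.1318 0.1821] open 0.0 q [ 0.03 -0.04  1.97  0.    1.21 -1.08] wf [0.1 0.4 0.2]
[[-0.     0.439  0.898]
 [ 0.     0.898 -0.439]
 [-1.    -0.    -0.   ]]
```

View pics/scene2.png

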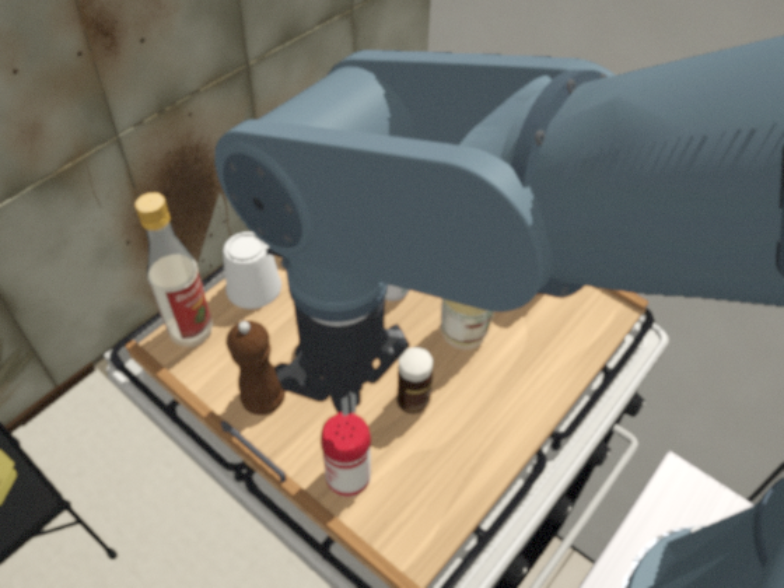

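The fingertips are at (347,412) and the lid centre at (346,431), which is roughly 3 cm of height. I'll hold here.

{"fn": "drive_tool", "kwargs": {"increments": [[0, 0, 0, 0, 0, 0, -1], [0, 0, 0, 0, 0, 0, -1], [0, 0, 0, 0, 0, 0, -1], [0, 0, 0, 0, 0, 0, -1], [0, 0, 0, 0, 0, 0, -1], [0, 0, 0, 0, 0, 0, -1], [0, 0, 0, 0, 0, 0, -1], [0, 0, 0, 0, 0, 0, -1], [0, 0, 0, 0, 0, 0, -1], [0, 0, 0, 0, 0, 0, -1]]}}

```text
time_s: 5.18
eef_pos: [0.4295, 0.1317, 0.1823]
eef_rot: [0.689, 0.159, 0.689, -0.159]
wrist_force: [-0.7, -0.1, 0.6]
opening: -0.005
```

{"fn": "drive_tool", "kwargs": {"increments": [[0, 0, 0, 0, 0, 0, -1], [0, 0, 0, 0, 0, 0, -1], [0, 0, 0, 0, 0, 0, -1], [0, 0, 0, 0, 0, 0, -1], [0, 0, 0, 0, 0, 0, -1], [0, 0, 0, 0, 0, 0, -1], [0, 0, 0, 0, 0, 0, -1], [0, 0, 0, 0, 0, 0, -1], [0, 0, 0, 0, 0, 0, -1], [0, 0, 0, 0, 0, 0, -1]]}}

```text
time_s: 6.42
eef_pos: [0.4295, 0.1317, 0.1823]
eef_rot: [0.689, 0.159, 0.689, -0.159]
wrist_force: [0.5, 0.1, 0.0]
opening: 0.002
```

{"fn": "drive_tool", "kwargs": {"increments": [[-0.01, 0, 0, 0, 0, 0, -1], [-0.015, 0, 0, 0, 0, 0, -1], [-0.02, 0, 0, 0, 0, 0, -1], [-0.02, 0, 0, 0, 0, 0, -1], [-0.02, 0, 0, 0, 0, 0, -1], [-0.02, 0, 0, 0, 0, 0, -1], [-0.015, 0, 0, 0, 0, 0, -1], [0, 0, 0, 0, 0, 0, -1], [0, 0, 0, 0, 0, 0, -1]]}}

```text
time_s: 7.55
eef_pos: [0.4292, 0.1317, 0.3018]
eef_rot: [0.689, 0.159, 0.689, -0.159]
wrist_force: [-0.4, -0.5, 0.3]
opening: 0.006
```

```bash
python3 w.py "[.586,.127,.302]" "[.586,.127,.22]"
```

```text
t 7.55 p [0.4292 0.1317 0.3018] open 0.01 q [ 0.03 -0.16  1.83 -0.    1.47 -1.08] wf [-0.4 -0.5  0.3]
[[-0.001  0.439  0.898]
 [-0.     0.898 -0.439]
 [-1.    -0.    -0.001]]
[.586,.127,.302] tool [-0.0004  0.0646  0.1429]
[.586,.127,.22] tool [0.082  0.     0.0001]
```

{"fn": "drive_tool", "kwargs": {"increments": [[0, 0.008, 0.018, 0, 0, 0, -1], [0, 0.008, 0.018, 0, 0, 0, -1], [0, 0.008, 0.018, 0, 0, 0, -1], [0, 0.008, 0.018, 0, 0, 0, -1], [0, 0.008, 0.018, 0, 0, 0, -1], [0, 0.008, 0.018, 0, 0, 0, -1], [0, 0.008, 0.018, 0, 0, 0, -1], [0, 0.008, 0.017, 0, 0, 0, -1], [0, 0, 0, 0, 0, 0, -1], [0, 0, 0, 0, 0, 0, -1]]}}

```text
time_s: 8.8
eef_pos: [0.5853, 0.1265, 0.3014]
eef_rot: [0.688, 0.159, 0.69, -0.16]
wrist_force: [0.2, -0.2, -0.8]
opening: 0.002
```

{"fn": "drive_tool", "kwargs": {"increments": [[0.015, 0, 0, 0, 0, 0, -1], [0.015, 0, 0, 0, 0, 0, -1], [0.015, 0, 0, 0, 0, 0, -1], [0.015, 0, 0, 0, 0, 0, -1], [0.015, 0, 0, 0, 0, 0, -1], [0.005, 0, 0, 0, 0, 0, -1], [0, 0, 0, 0, 0, 0, -1], [0, 0, 0, 0, 0, 0, -1]]}}

```text
time_s: 9.8
eef_pos: [0.5865, 0.1264, 0.223]
eef_rot: [0.689, 0.16, 0.688, -0.159]
wrist_force: [0.4, -0.4, -0.4]
opening: 0.001
```

```bash
python3 w.py
python3 - <<'E'
from bench import camera
import cv2
for n in("scene","top"):cv2.imwrite(f'pics/{n}3.png',cv2.resize(camera(n)['img'][:,:,::-1],(784,588)))
E
```

```text
t 9.8 p [0.5865 0.1264 0.223 ] open 0.0 q [ 0.01  0.25  1.56  0.    1.33 -1.1 ] wf [ 0.4 -0.4 -0.4]
[[ 0.001  0.439  0.898]
 [ 0.     0.898 -0.439]
 [-1.     0.001  0.001]]
```

View pics/scene3.png

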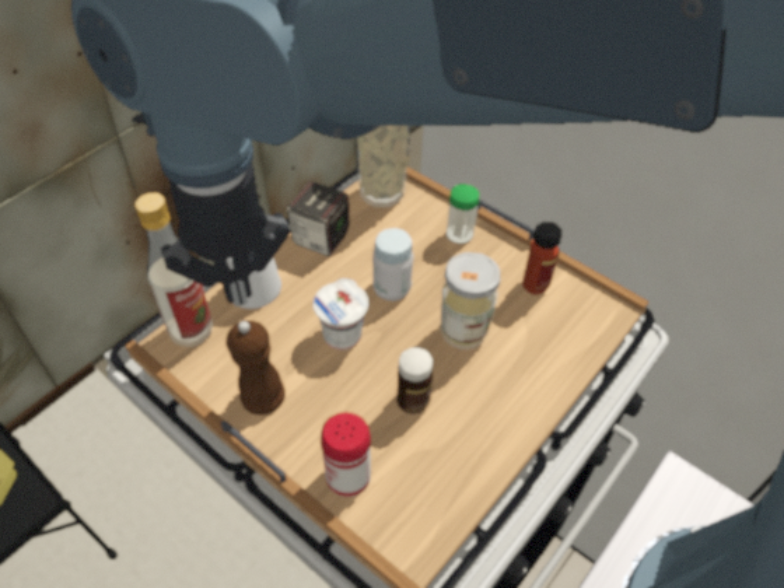

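The fingertips are at (240,300) above the mill's button at (244,327), roughly 4 cm of height. I'll lower slightly and hold.

{"fn": "drive_tool", "kwargs": {"increments": [[0.005, 0, 0, 0, 0, 0, -1], [0, 0, 0, 0, 0, 0, -1], [0, 0, 0, 0, 0, 0, -1], [0, 0, 0, 0, 0, 0, -1], [0, 0, 0, 0, 0, 0, -1], [0, 0, 0, 0, 0, 0, -1], [0, 0, 0, 0, 0, 0, -1], [0, 0, 0, 0, 0, 0, -1], [0, 0, 0, 0, 0, 0, -1], [0, 0, 0, 0, 0, 0, -1]]}}

```text
time_s: 11.15
eef_pos: [0.5861, 0.1264, 0.2173]
eef_rot: [0.689, 0.159, 0.689, -0.159]
wrist_force: [-0.2, 0.4, -1.1]
opening: 0.002
```

{"fn": "drive_tool", "kwargs": {"increments": [[0, 0, 0, 0, 0, 0, -1], [0, 0, 0, 0, 0, 0, -1], [0, 0, 0, 0, 0, 0, -1], [0, 0, 0, 0, 0, 0, -1], [0, 0, 0, 0, 0, 0, -1], [0, 0, 0, 0, 0, 0, -1], [0, 0, 0, 0, 0, 0, -1], [0, 0, 0, 0, 0, 0, -1], [0, 0, 0, 0, 0, 0, -1], [0, 0, 0, 0, 0, 0, -1]]}}

```text
time_s: 12.4
eef_pos: [0.5861, 0.1264, 0.2173]
eef_rot: [0.689, 0.159, 0.689, -0.159]
wrist_force: [-0.2, -1.6, -0.6]
opening: 0.001
```

{"fn": "drive_tool", "kwargs": {"increments": [[-0.01, 0, 0, 0, 0, 0, -1], [-0.015, 0, 0, 0, 0, 0, -1], [-0.02, 0, 0, 0, 0, 0, -1], [-0.02, 0, 0, 0, 0, 0, -1], [-0.015, 0, 0, 0, 0, 0, -1], [0, 0, 0, 0, 0, 0, -1], [0, 0, 0, 0, 0, 0, -1]]}}

```text
time_s: 13.28
eef_pos: [0.5858, 0.1264, 0.2967]
eef_rot: [0.689, 0.159, 0.689, -0.16]
wrist_force: [0.9, 0.7, -0.6]
opening: -0.002
```

```bash
python3 w.py "[.426,-.259,.3]" "[.426,-.259,.184]"
```

```text
t 13.28 p [0.5858 0.1264 0.2967] open -0.0 q [ 0.01  0.2   1.48 -0.    1.47 -1.1 ] wf [ 0.9  0.7 -0.6]
[[-0.001  0.439  0.898]
 [-0.     0.898 -0.439]
 [-1.    -0.    -0.001]]
[.426,-.259,.3] tool [-0.0032 -0.4164  0.0258]
[.426,-.259,.184] tool [1.16e-01 1.00e-04 1.00e-04]
```

{"fn": "drive_tool", "kwargs": {"increments": [[-0.003, -0.026, 0.002, 0, 0, 0, -1], [0, -0.026, 0.002, 0, 0, 0, -1], [0, -0.026, 0.002, 0, 0, 0, -1], [0, -0.026, 0.002, 0, 0, 0, -1], [0, -0.026, 0.002, 0, 0, 0, -1], [0, -0.026, 0.002, 0, 0, 0, -1], [0, -0.026, 0.002, 0, 0, 0, -1], [0, -0.026, 0.002, 0, 0, 0, -1]]}}

```text
time_s: 14.28
eef_pos: [0.5082, -0.068, 0.2991]
eef_rot: [0.688, 0.159, 0.69, -0.159]
wrist_force: [0.4, 0.0, 0.1]
opening: 0.001
```

{"fn": "drive_tool", "kwargs": {"increments": [[0, -0.026, 0.001, 0, 0, 0, -1], [0, -0.026, 0.001, 0, 0, 0, -1], [0, -0.026, 0.001, 0, 0, 0, -1], [0, -0.026, 0.001, 0, 0, 0, -1], [0, -0.026, 0.001, 0, 0, 0, -1], [0, -0.026, 0.001, 0, 0, 0, -1], [0, -0.026, 0.002, 0, 0, 0, -1], [0, -0.026, 0.002, 0, 0, 0, -1], [0, 0, 0, 0, 0, 0, -1], [0, 0, 0, 0, 0, 0, -1]]}}

```text
time_s: 15.52
eef_pos: [0.4266, -0.2581, 0.2996]
eef_rot: [0.688, 0.16, 0.689, -0.159]
wrist_force: [-0.5, 0.3, -0.1]
opening: -0.0
```

```bash
python3 w.py "[.426,-.259,.184]"
python3 - <<'E'
from bench import camera
import cv2
cv2.imwrite(f'pics/s4.png',cv2.resize(camera('scene')['img'][:,:,::-1],(784,588)))
E
```

```text
t 15.53 p [ 0.4266 -0.2581  0.2996] open -0.0 q [-0.78 -0.04  1.72  0.    1.46 -1.9 ] wf [-0.5  0.3 -0.1]
[[-0.001  0.439  0.898]
 [ 0.001  0.898 -0.439]
 [-1.     0.001 -0.001]]
[.426,-.259,.184] tool [ 0.1156 -0.0011  0.    ]
```

View pics/s4.png

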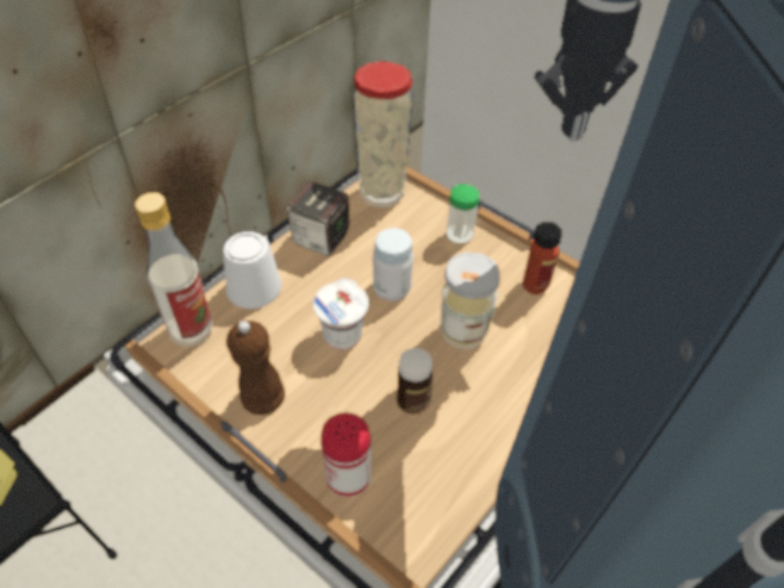

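Everything still stands where it did. The fingertips are at (575,128), high above the black cap at (547,233). I'll descend.

{"fn": "drive_tool", "kwargs": {"increments": [[0.015, 0, 0, 0, 0, 0, -1], [0.015, -0.001, 0, 0, 0, 0, -1], [0.015, 0, 0, 0, 0, 0, -1], [0.015, 0, 0, 0, 0, 0, -1], [0.015, 0, 0, 0, 0, 0, -1], [0.015, 0, 0, 0, 0, 0, -1], [0.015, 0, 0, 0, 0, 0, -1], [0.01, 0, 0, 0, 0, 0, -1], [0, 0, 0, 0, 0, 0, -1], [0, 0, 0, 0, 0, 0, -1]]}}

```text
time_s: 16.82
eef_pos: [0.4265, -0.2599, 0.1858]
eef_rot: [0.689, 0.159, 0.689, -0.16]
wrist_force: [-0.1, 0.6, -0.1]
opening: -0.002
```

```bash
python3 w.py
python3 - <<'E'
from bench import camera
import cv2
cv2.imwrite(f'pics/s5.png',cv2.resize(camera('scene')['img'][:,:,::-1],(784,588)))
E
```

```text
t 16.82 p [ 0.4265 -0.2599  0.1858] open -0.0 q [-0.79  0.07  1.85 -0.    1.22 -1.9 ] wf [-0.1  0.6 -0.1]
[[ 0.001  0.439  0.898]
 [-0.001  0.898 -0.439]
 [-1.    -0.     0.001]]
```

View pics/s5.png

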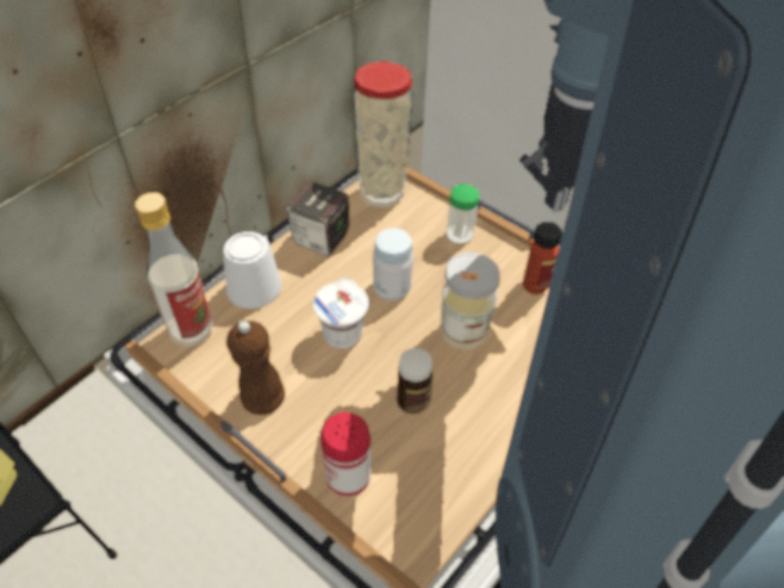

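The forearm hides part of the fingers, but they stand just above the black cap at (547,233) and the measured pose agrees. I'll hold, then draw straight back up.

{"fn": "drive_tool", "kwargs": {"increments": [[0.003, 0, 0, 0, 0, 0, -1], [0, 0, 0, 0, 0, 0, -1], [0, 0, 0, 0, 0, 0, -1], [0, 0, 0, 0, 0, 0, -1], [0, 0, 0, 0, 0, 0, -1], [0, 0, 0, 0, 0, 0, -1], [0, 0, 0, 0, 0, 0, -1], [0, 0, 0, 0, 0, 0, -1], [0, 0, 0, 0, 0, 0, -1], [0, 0, 0, 0, 0, 0, -1]]}}

```text
time_s: 18.12
eef_pos: [0.4263, -0.2596, 0.1823]
eef_rot: [0.689, 0.159, 0.689, -0.159]
wrist_force: [0.5, -0.8, -0.1]
opening: 0.003
```

{"fn": "drive_tool", "kwargs": {"increments": [[0, 0, 0, 0, 0, 0, -1], [0, 0, 0, 0, 0, 0, -1], [0, 0, 0, 0, 0, 0, -1], [0, 0, 0, 0, 0, 0, -1], [0, 0, 0, 0, 0, 0, -1], [0, 0, 0, 0, 0, 0, -1], [0, 0, 0, 0, 0, 0, -1], [0, 0, 0, 0, 0, 0, -1], [0, 0, 0, 0, 0, 0, -1], [0, 0, 0, 0, 0, 0, -1]]}}

```text
time_s: 19.38
eef_pos: [0.4263, -0.2596, 0.1823]
eef_rot: [0.689, 0.159, 0.689, -0.159]
wrist_force: [0.0, 0.4, -0.0]
opening: 0.004
```

{"fn": "drive_tool", "kwargs": {"increments": [[-0.01, 0, 0, 0, 0, 0, -1], [-0.02, 0, 0, 0, 0, 0, -1], [-0.025, 0, 0, 0, 0, 0, -1], [-0.025, 0, 0, 0, 0, 0, -1], [-0.025, 0, 0, 0, 0, 0, -1], [-0.025, 0, 0, 0, 0, 0, -1], [-0.02, 0, 0, 0, 0, 0, -1], [-0.01, 0, 0, 0, 0, 0, -1], [0, 0, 0, 0, 0, 0, -1], [0, 0, 0, 0, 0, 0, -1]]}}

```text
time_s: 20.62
eef_pos: [0.426, -0.2593, 0.3414]
eef_rot: [0.688, 0.16, 0.689, -0.159]
wrist_force: [-0.7, 0.3, -0.8]
opening: -0.001
```

```bash
python3 w.py
python3 - <<'E'
from bench import camera
import cv2
cv2.imwrite(f'pics/s6.png',cv2.resize(camera('scene')['img'][:,:,::-1],(784,588)))
cv2.imwrite(f'pics/t6.png',cv2.resize(camera('top')['img'][:,:,::-1],(784,588)))
E
```

```text
t 20.62 p [ 0.426  -0.2593  0.3414] open -0.0 q [-0.79 -0.06  1.66 -0.    1.54 -1.9 ] wf [-0.7  0.3 -0.8]
[[-0.001  0.439  0.898]
 [ 0.001  0.898 -0.439]
 [-1.     0.    -0.001]]
```

View pics/s6.png

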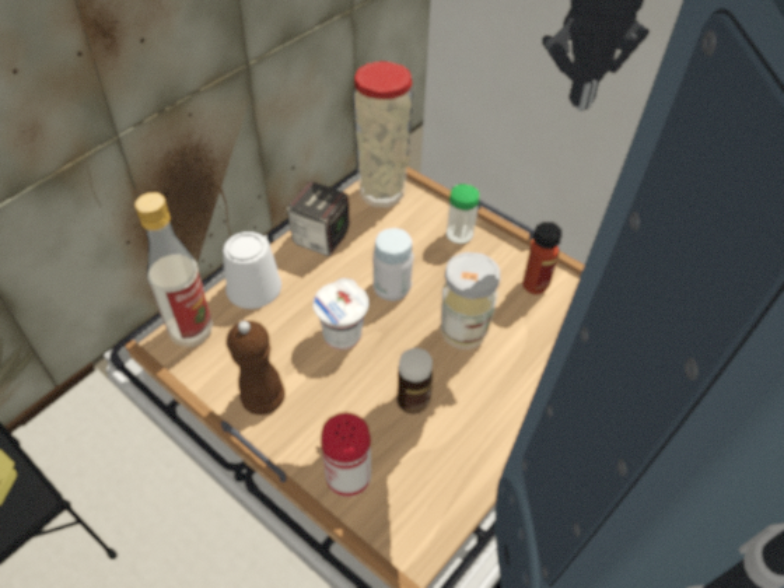

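View pics/t6.png

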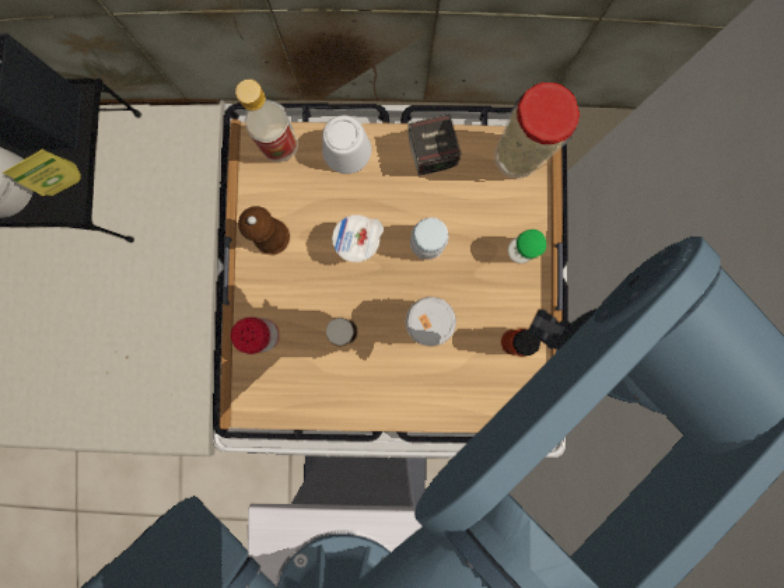

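Both views show all eight things upright at their first pixel positions. The hand is about 20 cm above the black cap.

```bash
python3 -c "
from bench import hand_in;print(hand_in())"
```

```text
the job is handed in; nothing more can be done
None
```

I pointed at the salt drum, then the pepper mill, then the black-capped jar, with the gripper shut, and handed the job in at about 21 s of the 51 s allowed.

- **Pointing:** each time I held for about 2.5 s, with the grasp point within a few millimetres of the measured centre of the top and 57–61 mm above it. The fingertips were then roughly 3–4 cm above. I checked this in the pictures for the drum and the mill. At the black-capped jar the forearm partly hid the fingers, so there I relied on the measured pose.
- **Between things:** I moved with the tool point at about 0.30 m, well above everything on the board. The wrist force never rose above noise (under about 2 N), so the 0.3 N touch limit is finer than I could measure. The pictures show no contact.
- **At the end:** the hand is about 20 cm above the black cap and farther from the other tops. In the last scene and top pictures all eight things stand upright where they began. I compared these by eye and did not re-measure the positions.
- **Disagreement:** positions from the top camera's depth and from casting its rays to the known heights agreed within 1–2 mm. The scene camera, from hand-picked pixels, differed by up to 8 mm, still well inside the 25 mm limit.

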